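# Hold the reference paddle in the photometer

## Robot

A 6-joint arm with a two-finger parallel gripper is mounted at the origin on the work surface. World frame = base frame: x ahead of the robot, y to its left, z up, the work surface at z = 0. Lengths are in mm, angles in rad, forces in N, time in s.
With the tool pointing down it reaches from about 400 to 825 mm from the base axis. Payload 7 kg.
Tool frame: the origin (TCP) lies on the centre line of the jaws, within the pads' length; the fingertips stand tip_reach ahead of it and the grasp point (between the pads) lies 8 mm behind it (tip_reach is the distance from the TCP to the fingertips, in mm); z points along the fingers, y is the line along which they close (so a half turn about z gives the same grasp; the last joint's range is limited). The gripper opens to 85 mm and grips with 20 to 120 N. Pads are 22 mm wide; open, the fingers measure 114 mm over their backs; the gripper's body (76 mm by 85 mm) begins 54 mm behind the grasp point. The pads swing forward as they close: fully open they stand 13 mm farther back than shut.
Start: joints at [-0.826, 0.359, 0.012, 0, -1.224, -0.288], TCP at [297.699, -605.781, 242.302] pointing down, gripper open.
Joint ranges: [-3.07, 3.07], [-1.43, 2.12], [-1.02, 1.25], [-3.03, 1.67], [-3.05, -0], [-3.03, 3.03]. Speed limits (rad/s): [2.39, 2.39, 3.01, 3.14, 3.14, 3.14].

## Interface

Orientations are given as a rotation vector (axis times angle).
In Python, from plant import read_state, snapshot, job_done, tip_reach gives the robot as it stands. The module is installed in compiled form; this text tells all that it offers.
- The arm moves only by the shell command python3 -m crank 'ROWS'. ROWS is JSON, a list of rows, each an object of numbers: "dx", "dy", "dz": the shift along the tool's x, y, z in mm; "ax", "ay", "az": the turn, a rotation vector about the tool's x, y, z in degrees; "hand": the opening, from -1 (shut) to 1 (fully open). In form: [{"dx": .., "dy": .., "dz": .., "ax": .., "ay": .., "az": .., "hand": ..}, ...]. A call has 1 to 20 rows; each row shifts and turns the commanded pose from where the row before left it, along the tool's axes as they then stand; what a row does not reach is not made up. A row lasts 1/12 s, in which the tool goes at most 41.7 mm and 7.16 degrees, less where a joint would pass 70% of its speed; a pose out of reach is approached as far as the arm can. A call is refused whole if a number of a shift passes 41.7 or a number of a turn 7.16, either way. A call with a gripper value outside its range is refused whole. The fingers move at their own pace and stop on an object; the grip force is fixed at half the most. Time passes only in rows, so rows that do not move let the fingers close. It gives the time, the measured TCP pose, the force, the opening and the grip force at its end, in the units of the state.
- read_state(): the state, without advancing time (a new reading comes with each control period).
- snapshot(name): name is "side" or "top" or "wrist"; returns a dict with "frame" (420x560x3 uint8, red, green, blue), "fovy" (degrees; the focal length in pixels is half the picture's height over the tangent of half this angle, whatever the lens; pixels are square), "cx", "cy" (the principal point, pixels), "view" (4x4, takes a point from world to camera coordinates); the wrist camera has in their place "mount" (4x4, takes a point from camera to tool coordinates, whose origin is the TCP and whose axes are the flange's). Camera axes: x right, y up, looking along -z (the intrinsics and any distortion apply to the point x, -y, -z); pixel columns grow to the right and rows downward; lengths in mm; the calibration is good to about 2 mm. A picture is of the moment at which its call begins: read the wrist's pose just before it. There is no depth.
- job_done(): hands the job in; it is judged then, once.
The state is a dict: "time": time; "joint_positions": joint angles; "joint_vel": joint speeds; "joint_efforts": joint torques, N m; "tool_pos": TCP position; "tool_rot": TCP orientation; "contact_force": force on the tool from outside, world axes, zero at the start; "torque": the same for the moment, N m; "gripper_width": opening from 0.0 (shut) to 1.0 (fully open); "gripper_force": force on a finger pad.
Only numpy, scipy, OpenCV 4.12 (cv2) and the standard library are available. Lean on these libraries where they do the work, as an engineer would, in place of code of your own. Each camera call takes 0.05 s, during which the arm holds its last target. There are 200 camera calls.

## Task

Take the reference paddle with the flat rectangular tab grip out of the rack, pass its blade down through the narrow slot in the top of the photometer, and feel for the spring stop inside. Press gently until the stop is pushed in about halfway, and finish like that: still gripping the paddle upright in the slot and keeping the stop pressed, since there is no latch and the reading runs while it is held. Leave the other paddles in the rack and everything else on the bench where they are.

Things in the scene. Friction and masses are not known exactly. Their poses are not given: they have to be found in the camera images.
- paddle: Reference paddle, loose, 0.10 to 0.17 kg, upright in any one of the rack's three pockets. Blade 8 mm thick (its x) x 40 mm wide (y) x 80 mm tall; the lowest 4 mm is a smaller foot 5 x 36 mm. Above it a white rectangular tab grip 14 mm (x) x 24 mm (y), 80 to 130 mm above the underside: pinch across its 14 mm. Origin: centre of the underside; z up. Either way round fits the slot.
- paddle_tip (a point): The centre of the paddle's underside (same point and axes as the paddle's origin).
- photometer: Cream box-shaped bench instrument, fixed, 180 mm (x) x 200 mm (y) x 120 mm tall, with a display on the top; origin at the centre of its underside, z up. A vertical slot goes through the centre of its 15 mm thick top plate; below is a wider closed well 40 x 70 mm.
- slot (a point): Centre of the slot's mouth at the photometer's top face, 120 mm above the bench, axes as the photometer. The slot measures 10 mm along x and 42 mm along y (2 mm more than the blade, all told), with a 3 mm chamfer round the mouth and a thin dark frame.
- stop (a joint): How far the hidden spring stop in the well is pushed down, in m: 0 free, 0.014 bottomed, halfway 0.007. The free stop's flat top lies 35 to 55 mm below the slot's mouth, different each time: feel for it. It starts to give at 2.4 N and takes 0.8 N more per mm (8 N at halfway, 13.6 N bottomed); the paddle's weight alone does not move it.
- rack: Grey plastic rack block, fixed, 60 mm (x) x 230 mm (y) x 45 mm tall; origin at the centre of its underside. Three equal pockets 11 mm (x) x 43 mm (y), 36 mm deep (pocket floor 9 mm above the bench), at y = -75, 0 and +75 mm.
- knob_paddle: A neighbour paddle in the rack: same blade, but a round stem and a ball grip of 28 mm on top (126 mm tall). Origin: centre of its underside. Not to be used.
- tbar_paddle: A neighbour paddle in the rack: same blade, but a round stem and a T-bar 12 mm thick, 48 mm long on top (124 mm tall). Origin: centre of its underside. Not to be used.
- burner: Gas burner on a round steel foot, 76 mm across, 133 mm tall; bystander. Origin under its centre.
- spray_bottle: White spray bottle with a red head, 80 mm across, 228 mm tall; bystander. Origin under its centre.
- jar: Clear open jar, 84 mm across, 85 mm tall; bystander. Origin under its centre.
- wash_bottle: White bottle, 60 mm across, 150 mm tall; bystander. Origin under its centre.
- petri_dish: Closed glass dish, 84 mm across, 15 mm tall; bystander. Origin under its centre.
- brush: Hand brush lying on the bench, 180 mm long; bystander.
Things that resemble listed ones, but are neither listed nor needed, are in the scene too. What is shaped like the paddle but orange or yellow is not meant.

How it is judged:
By the outcome, as a careful person would: the job done as asked, in the order asked, and still so for the second after the job is handed in, while the arm keeps its last pose, push and grip.
It also fails if it takes over 48 s, if anything falls off the work surface, if the arm or the gripper's body presses on something with over 40 N, if the wrist force passes 120 N, or if a joint passes its speed limit or range.

## Working session

There is one attempt and no reset: what is moved stays moved. The work goes in short steps, Python scripts to look and compute and a shell command to move; the robot and the scene stay as the last step left them, time stands still between calls to the robot, and variables do not carry over. Pictures are saved under pics/ and viewed, at most 10 in all, crops included, and the job is handed in when it is done.

```bash
mkdir -p pics; cat > h.py <<'E'
import numpy as np, cv2
from plant import read_state, snapshot, tip_reach
from scipy.spatial.transform import Rotation as R
def cam(s,st=None):
    f=s["frame"].shape[0]/2/np.tan(np.radians(s["fovy"])/2)
    if "view" in s: T=np.linalg.inv(np.array(s["view"]))
    else:
        W=np.eye(4);W[:3,:3]=R.from_rotvec(st["tool_rot"]).as_matrix();W[:3,3]=st["tool_pos"]
        T=W@np.array(s["mount"])
    return f,T
def ray(s,u,v,st=None):
    f,T=cam(s,st); d=np.array([(u-s["cx"])/f,-(v-s["cy"])/f,-1.])
    return T[:3,3],T[:3,:3]@d
def onz(s,u,v,z,st=None):
    o,d=ray(s,u,v,st); return o+d*(z-o[2])/d[2]
def proj(s,p,st=None):
    f,T=cam(s,st); c=np.linalg.inv(T)@np.append(p,1)
    return s["cx"]+f*c[0]/-c[2], s["cy"]-f*c[1]/-c[2]
def save(s,n): cv2.imwrite("pics/"+n,cv2.cvtColor(s["frame"],cv2.COLOR_RGB2BGR))
E
python3 - <<'E'
from h import *
import pickle
st=read_state();print(st,tip_reach)
d={}
for n in("side","top","wrist"):
    s=snapshot(n);d[n]=s;save(s,n+"0.png")
    print(n,{k:(np.round(v,2).tolist()) for k,v in s.items() if k!="frame"})
a=np.hstack([cv2.imread("pics/%s0.png"%n) for n in("side","top")])
pickle.dump((st,d),open("s0.pkl","wb"))
E
```

```text
{'time': 0.0, 'joint_positions': array([-8.25905267e-01,  3.59403564e-01,  1.10422213e-02, -3.49950828e-04,
       -1.22411979e+00, -2.88094281e-01]), 'joint_vel': array([ 0.00101087,  0.00051989,  0.00014524,  0.00016094,  0.00174677,
       -0.00060555]), 'joint_efforts': array([-3.37554466e-04, -5.83319199e+01,  2.93414998e+01,  6.93659708e+00,
       -6.04081317e-03, -1.71828282e-05]), 'tool_pos': array([ 297.48443913, -605.37680455,  241.34568927]), 'tool_rot': array([ 7.11006334e-01, -3.05951600e+00, -2.55605750e-03]), 'contact_force': array([-0.36532127,  0.64103595,  0.10195227]), 'torque': array([ 0.00557978, -0.0095766 , -0.00388015]), 'gripper_force': 0.0, 'gripper_width': 0.9997723395917522} 11.0
side {'fovy': 45.58, 'cx': 281.94, 'cy': 206.93, 'view': [[-0.96, -0.28, 0.01, 554.5], [0.21, -0.7, 0.68, -207.36], [-0.19, 0.65, 0.73, -1717.65], [0.0, 0.0, 0.0, 1.0]]}
top {'fovy': 51.91, 'cx': 292.4, 'cy': 211.98, 'view': [[-0.02, -1.0, 0.03, -36.68], [1.0, -0.02, 0.09, -573.3], [-0.09, 0.03, 1.0, -1321.22], [0.0, 0.0, 0.0, 1.0]]}
wrist {'fovy': 61.84, 'cx': 281.26, 'cy': 210.17, 'mount': [[0.0, 0.95, 0.32, 83.11], [1.0, -0.0, -0.0, 0.2], [-0.0, 0.32, -0.95, -131.45], [0.0, 0.0, 0.0, 1.0]]}
```

View pics/top0.png

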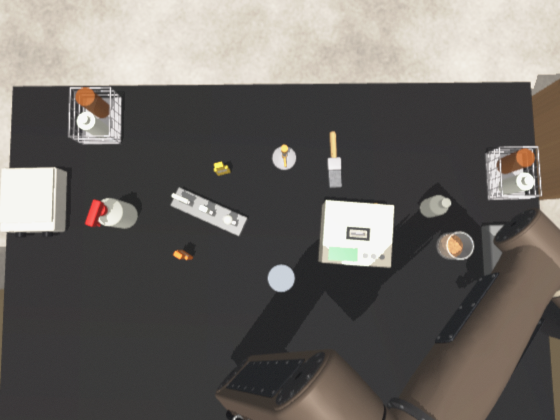

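View pics/side0.png

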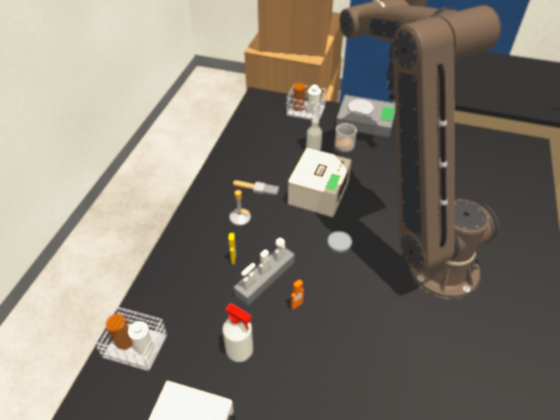

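The top view shows the rack at about (209,211) and the photometer slot at (357,234). The middle paddle looks like the tab. I'll zoom in and measure next.

```bash
python3 - <<'E'
from h import *
import pickle
st,d=pickle.load(open("s0.pkl","rb"))
t=cv2.cvtColor(d["top"]["frame"],cv2.COLOR_RGB2BGR);s=cv2.cvtColor(d["side"]["frame"],cv2.COLOR_RGB2BGR)
Z=lambda im,x,y,w,h,k:cv2.resize(im[y:y+h,x:x+w],None,fx=k,fy=k,interpolation=cv2.INTER_CUBIC)
a=Z(t,165,180,90,60,4.4); b=Z(s,225,225,90,90,3.3)
c=Z(t,310,190,95,85,3.5)
W=np.zeros((600,800,3),np.uint8)
for im,x,y in((a,0,0),(b,400,0),(c,0,300)):W[y:y+im.shape[0],x:x+im.shape[1]]=im
cv2.imwrite("pics/zoom.png",W)
T=d["top"]
g=cv2.cvtColor(t,cv2.COLOR_BGR2GRAY)
def blob(x0,y0,x1,y1,th,big=True):
    m=np.zeros_like(g);m[y0:y1,x0:x1]=(g[y0:y1,x0:x1]>th)*255
    c=max(cv2.findContours(m,0,2)[0],key=cv2.contourArea);return cv2.boxPoints(cv2.minAreaRect(c)),cv2.minAreaRect(c)
for n,box,z in(("rack",(165,180,255,242,80),45),("phot",(312,190,402,275,150),120)):
    p,r=blob(*box); print(n,r)
    w=np.array([onz(T,*q,z)[:2] for q in p]);print(w.round(1),w.mean(0).round(1),[ (np.linalg.norm(w[i]-w[i-1]).round(1),np.degrees(np.arctan2(*(w[i]-w[i-1])[::-1])).round(1)) for i in range(4)])
# slot frame dark in the photometer
m=np.zeros_like(g);m[222:245,342:374]=(g[222:245,342:374]<100)*255
c=max(cv2.findContours(m,0,2)[0],key=cv2.contourArea);r=cv2.minAreaRect(c);print("slot",r,onz(T,*r[0],120).round(1))
w=np.array([onz(T,*q,120)[:2] for q in cv2.boxPoints(r)]);print([ (np.linalg.norm(w[i]-w[i-1]).round(1),np.degrees(np.arctan2(*(w[i]-w[i-1])[::-1])).round(1)) for i in range(4)])
E
```

```text
rack ((207.09019470214844, 210.7743377685547), (79.58717346191406, 21.387718200683594), 24.07550048828125)
[[600.9 339.8]
 [661.  313.6]
 [556.9  91.2]
 [497.5 118.4]] [579.1 215.7] [(np.float64(244.3), np.float64(65.0)), (np.float64(65.6), np.float64(-23.5)), (np.float64(245.5), np.float64(-115.1)), (np.float64(65.4), np.float64(155.5))]
phot ((357.27740478515625, 233.3565673828125), (69.92304992675781, 63.17202377319336), 3.990912914276123)
[[ 416.6 -121.5]
 [ 599.3 -139. ]
 [ 581.7 -343.6]
 [ 398.7 -323.3]] [ 499.1 -231.9] [(np.float64(202.6), np.float64(84.9)), (np.float64(183.6), np.float64(-5.4)), (np.float64(205.4), np.float64(-94.9)), (np.float64(184.2), np.float64(173.7))]
slot ((365.5, 234.0), (10.0, 5.0), 90.0) [ 496.2 -255.6  120. ]
[(np.float64(29.1), np.float64(-2.0)), (np.float64(14.6), np.float64(-91.0)), (np.float64(29.1), np.float64(178.0)), (np.float64(14.6), np.float64(89.0))]
```

View pics/zoom.png

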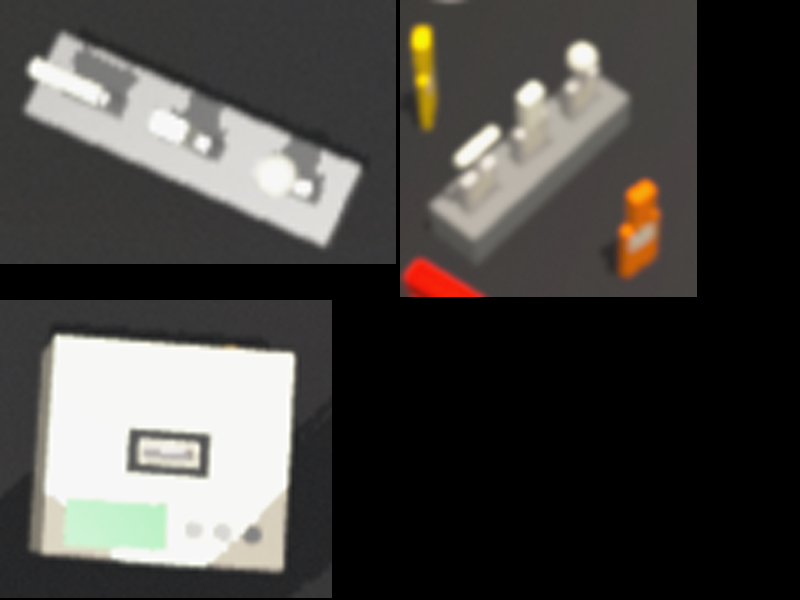

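The zoom shows three paddles in the rack: T-bar on the left, white tab in the middle (about (203,209) in the top image) and ball on the right. The rack is yawed about -25°, the photometer about -5°. I'm moving above the rack centre for a close look.

```bash
python3 -m crank '[{"dx":-28,"dy":28,"dz":-3},{"dx":-28,"dy":28,"dz":-3},{"dx":-28,"dy":28,"dz":-3},{"dx":-28,"dy":28,"dz":-3},{"dx":-28,"dy":28,"dz":-3},{"dx":-28,"dy":28,"dz":-3},{"dx":-28,"dy":28,"dz":-3},{"dx":-28,"dy":28,"dz":-3},{"dx":-28,"dy":28,"dz":-3},{"dx":-28,"dy":28,"dz":-3},{"dx":-28,"dy":28},{"dx":-28,"dy":28},{"dx":-28,"dy":28},{"dx":-28,"dy":28},{"dx":-28,"dy":28},{"dx":-28,"dy":28},{"dx":-28,"dy":28},{"dx":-28,"dy":28},{"dx":-28,"dy":28},{"dx":-28,"dy":28}]' && python3 -m crank '[{"dx":-27,"dy":26},{"dx":-27,"dy":26},{"az":-6.5},{"az":-6.5},{"az":-6.5},{"az":-6.5},{"az":-6.5},{"az":-6.5},{}]'
cat >> h.py <<'E'
def go(p,yd=None):
    "tool-axis shift to world TCP p, az (deg) to bring tool y to world angle yd, tilt error"
    st=read_state();M=R.from_rotvec(st["tool_rot"]).as_matrix()
    d=M.T@(np.array(p)-st["tool_pos"]);a=np.degrees(np.arctan2(M[1,1],M[0,1]))
    print("t",round(st["time"],2),"tcp",st["tool_pos"].round(1),"shift",d.round(1),"yang",a.round(2),"az",None if yd is None else round(((a-yd)+90)%180-90,2),"zaxis",M[:,2].round(4),"F",st["contact_force"].round(2),"w",round(st["gripper_width"],3))
E
python3 - <<'E'
from h import *
import pickle
st=read_state();s=snapshot("wrist");save(s,"w1.png");pickle.dump((st,s),open("s1.pkl","wb"))
go([579,216,270],155);print(st["joint_positions"].round(2))
E
```

```text
t 0.2 tcp [ 297.6 -605.5  241.7] shift [-614.9  613.2  -27.7] yang 116.17 az -38.83 zaxis [-6.e-04  9.e-04 -1.e+00] F [-1.12  0.81  0.18] w 1.002
[-0.83  0.36  0.01 -0.   -1.22 -0.29]invalid input at $[0]: expected keys dx, dy, dz, ax, ay, az, hand
```

View pics/w1.png

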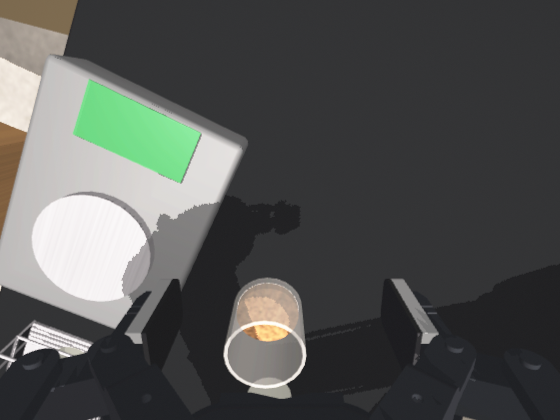

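The move was refused because every row needs all seven keys. The wrist picture therefore still shows the start view, with the jar and balance. I'm retrying with full rows.

```bash
python3 -m crank '[{"dx":-28,"dy":28,"dz":-3,"ax":0,"ay":0,"az":0,"hand":1},{"dx":-28,"dy":28,"dz":-3,"ax":0,"ay":0,"az":0,"hand":1},{"dx":-28,"dy":28,"dz":-3,"ax":0,"ay":0,"az":0,"hand":1},{"dx":-28,"dy":28,"dz":-3,"ax":0,"ay":0,"az":0,"hand":1},{"dx":-28,"dy":28,"dz":-3,"ax":0,"ay":0,"az":0,"hand":1},{"dx":-28,"dy":28,"dz":-3,"ax":0,"ay":0,"az":0,"hand":1},{"dx":-28,"dy":28,"dz":-3,"ax":0,"ay":0,"az":0,"hand":1},{"dx":-28,"dy":28,"dz":-3,"ax":0,"ay":0,"az":0,"hand":1},{"dx":-28,"dy":28,"dz":-3,"ax":0,"ay":0,"az":0,"hand":1},{"dx":-28,"dy":28,"dz":-3,"ax":0,"ay":0,"az":0,"hand":1},{"dx":-28,"dy":28,"dz":0,"ax":0,"ay":0,"az":0,"hand":1},{"dx":-28,"dy":28,"dz":0,"ax":0,"ay":0,"az":0,"hand":1},{"dx":-28,"dy":28,"dz":0,"ax":0,"ay":0,"az":0,"hand":1},{"dx":-28,"dy":28,"dz":0,"ax":0,"ay":0,"az":0,"hand":1},{"dx":-28,"dy":28,"dz":0,"ax":0,"ay":0,"az":0,"hand":1},{"dx":-28,"dy":28,"dz":0,"ax":0,"ay":0,"az":0,"hand":1},{"dx":-28,"dy":28,"dz":0,"ax":0,"ay":0,"az":0,"hand":1},{"dx":-28,"dy":28,"dz":0,"ax":0,"ay":0,"az":0,"hand":1},{"dx":-28,"dy":28,"dz":0,"ax":0,"ay":0,"az":0,"hand":1},{"dx":-28,"dy":28,"dz":0,"ax":0,"ay":0,"az":0,"hand":1}]' && python3 -m crank '[{"dx":-27,"dy":26,"dz":0,"ax":0,"ay":0,"az":0,"hand":1},{"dx":-27,"dy":26,"dz":0,"ax":0,"ay":0,"az":0,"hand":1},{"dx":0,"dy":0,"dz":0,"ax":0,"ay":0,"az":-6.5,"hand":1},{"dx":0,"dy":0,"dz":0,"ax":0,"ay":0,"az":-6.5,"hand":1},{"dx":0,"dy":0,"dz":0,"ax":0,"ay":0,"az":-6.5,"hand":1},{"dx":0,"dy":0,"dz":0,"ax":0,"ay":0,"az":-6.5,"hand":1},{"dx":0,"dy":0,"dz":0,"ax":0,"ay":0,"az":-6.5,"hand":1},{"dx":0,"dy":0,"dz":0,"ax":0,"ay":0,"az":-6.3,"hand":1},{"dx":0,"dy":0,"dz":0,"ax":0,"ay":0,"az":0,"hand":1}]'
python3 - <<'E'
from h import *
import pickle
st=read_state();s=snapshot("wrist");save(s,"w2.png");pickle.dump((st,s),open("s1.pkl","wb"))
go([579,216,270],155);print(st["joint_positions"].round(2))
E
```

```text
time: 1.87
tool_pos: [553.4, 145.9, 272.4]
tool_rot: [-0.712, 3.06, 0.0]
contact_force: [1.5, -0.9, -0.5]
gripper_width: 1.002
gripper_force: 0.0
time: 2.62
tool_pos: [578.7, 214.3, 272.1]
tool_rot: [1.694, -2.645, -0.0]
contact_force: [0.6, 0.4, -0.7]
gripper_width: 1.005
gripper_force: 0.0
t 2.67 tcp [578.7 214.3 272.1] shift [-1.7  0.5  2.1] yang 154.87 az -0.13 zaxis [-3.e-04 -1.e-04 -1.e+00] F [-0.78 -0.4  -0.75] w 1.0
[ 0.67  0.25 -0.08 -0.   -1.25 -1.1 ]
```

View pics/w2.png

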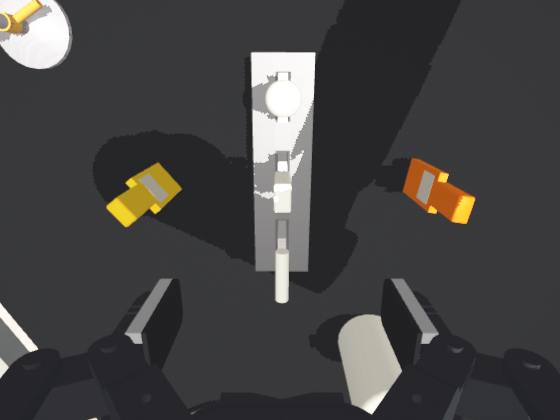

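The wrist view shows the knob at (283,98), the tab at about (283,192) with its top face around rows 186-212, and the T-bar at (282,275). I'm measuring the tab next.

```bash
python3 - <<'E'
from h import *
import pickle
st,s=pickle.load(open("s1.pkl","rb"));g=cv2.cvtColor(s["frame"],cv2.COLOR_RGB2GRAY)
print(g[164:216:2,283]);print(g[192,268:298]);print(g[206,268:298])
for n,(a,b,c,d) in {"tabtop":(274,186,292,213),"knob":(262,78,304,120)}.items():
    pass
for v in(172,186,212):print(v,onz(s,283,v,139,st).round(1))
P=onz(s,283,199,139,st);print("tab",P)
# rack top corners: grey mask
m=((g>70)*255).astype(np.uint8);m[:45]=0;m[:,:240]=0;m[:,325:]=0;m[272:]=0
c=max(cv2.findContours(m,0,2)[0],key=cv2.contourArea)
q=cv2.approxPolyDP(c,8,True)[:,0];print(q.tolist());print(np.array([onz(s,*x,45,st)[:2] for x in q]).round(1))
E
```

```text
[255 255 255 255 184 185 187 184 183 190 252 255 255 255 242 242 242 242
 241 241 241 241 241 240 206 134]
[184 201 234 226 184 191 219 237 243 243 243 243 243 243 243 242 242 242
 242 242 242 239 224 174 141 141 141 141 141 141]
[140 141 140 140 140 161 218 235 242 241 241 241 241 241 241 241 241 241
 241 241 240 237 219 154 139 138 139 139 139 139]
172 [567.  193.2 139. ]
186 [571.6 203.3 139. ]
212 [580.5 222.8 139. ]
tab [576.00238631 212.93429532 139.        ]
[[252, 51], [255, 270], [307, 271], [315, 52]]
[[553.5  95.5]
 [652.1 303. ]
 [598.4 329.2]
 [500.3 121. ]]
```

```bash
python3 -m crank '[{"dx":2.7,"dy":1.5,"dz":20,"ax":0,"ay":0,"az":0.2,"hand":1},{"dx":0,"dy":0,"dz":35,"ax":0,"ay":0,"az":0,"hand":1},{"dx":0,"dy":0,"dz":35,"ax":0,"ay":0,"az":0,"hand":1},{"dx":0,"dy":0,"dz":30,"ax":0,"ay":0,"az":0,"hand":1},{"dx":0,"dy":0,"dz":25,"ax":0,"ay":0,"az":0,"hand":1},{"dx":0,"dy":0,"dz":18,"ax":0,"ay":0,"az":0,"hand":1},{"dx":0,"dy":0,"dz":0,"ax":0,"ay":0,"az":0,"hand":1},{"dx":0,"dy":0,"dz":0,"ax":0,"ay":0,"az":0,"hand":-0.3},{"dx":0,"dy":0,"dz":0,"ax":0,"ay":0,"az":0,"hand":-0.4},{"dx":0,"dy":0,"dz":0,"ax":0,"ay":0,"az":0,"hand":-0.4},{"dx":0,"dy":0,"dz":0,"ax":0,"ay":0,"az":0,"hand":-0.4}]'
python3 -c "
from h import *
go([576.2,212.5,109],154.7)"
```

```text
time: 3.58
tool_pos: [577.1, 213.0, 111.0]
tool_rot: [-1.681, 2.651, 0.0]
contact_force: [-0.2, 0.1, -0.3]
gripper_width: 0.451
gripper_force: 0.0
t 3.58 tcp [577.1 213.  111. ] shift [0.8 0.6 2. ] yang 154.74 az 0.04 zaxis [ 0.0022  0.0016 -1.    ] F [-0.17  0.1  -0.35] w 0.451
```

```bash
python3 -m crank '[{"dx":0.8,"dy":0.6,"dz":1,"ax":0,"ay":0,"az":0,"hand":-0.6},{"dx":0,"dy":0,"dz":0,"ax":0,"ay":0,"az":0,"hand":-0.8},{"dx":0,"dy":0,"dz":0,"ax":0,"ay":0,"az":0,"hand":-1},{"dx":0,"dy":0,"dz":0,"ax":0,"ay":0,"az":0,"hand":-1},{"dx":0,"dy":0,"dz":0,"ax":0,"ay":0,"az":0,"hand":-1},{"dx":0,"dy":0,"dz":0,"ax":0,"ay":0,"az":0,"hand":-1},{"dx":0,"dy":0,"dz":0,"ax":0,"ay":0,"az":0,"hand":-1},{"dx":0,"dy":0,"dz":0,"ax":0,"ay":0,"az":0,"hand":-1}]'
python3 -c "
from h import *
go([576.2,212.5,109],154.7)"
```

```text
time: 4.25
tool_pos: [575.8, 212.2, 109.1]
tool_rot: [-1.682, 2.652, -0.0]
contact_force: [-0.4, -0.7, 6.5]
gripper_width: 0.156
gripper_force: 59.5
t 4.25 tcp [575.8 212.2 109.1] shift [-0.4 -0.2  0.1] yang 154.79 az 0.09 zaxis [ 1.e-03  4.e-04 -1.e+00] F [-0.44 -0.67  6.48] w 0.156
```

The grip is firm: opening about 13 mm and 60 N. Now lifting.

```bash
python3 -m crank '[{"dx":0,"dy":0,"dz":-4,"ax":0,"ay":0,"az":0,"hand":-1},{"dx":0,"dy":0,"dz":-8,"ax":0,"ay":0,"az":0,"hand":-1},{"dx":0,"dy":0,"dz":-14,"ax":0,"ay":0,"az":0,"hand":-1},{"dx":0,"dy":0,"dz":-22,"ax":0,"ay":0,"az":0,"hand":-1},{"dx":0,"dy":0,"dz":-28,"ax":0,"ay":0,"az":0,"hand":-1},{"dx":0,"dy":0,"dz":-28,"ax":0,"ay":0,"az":0,"hand":-1},{"dx":0,"dy":0,"dz":-28,"ax":0,"ay":0,"az":0,"hand":-1},{"dx":0,"dy":0,"dz":-20,"ax":0,"ay":0,"az":0,"hand":-1},{"dx":0,"dy":0,"dz":-4,"ax":0,"ay":0,"az":0,"hand":-1}]' && python3 -m crank '[{"dx":15,"dy":-4,"dz":0,"ax":0,"ay":0,"az":0,"hand":-1},{"dx":25,"dy":-7,"dz":0,"ax":0,"ay":0,"az":0,"hand":-1},{"dx":32,"dy":-9,"dz":0,"ax":0,"ay":0,"az":0,"hand":-1},{"dx":32,"dy":-9,"dz":0,"ax":0,"ay":0,"az":0,"hand":-1},{"dx":32,"dy":-9,"dz":0,"ax":0,"ay":0,"az":0,"hand":-1},{"dx":32,"dy":-9,"dz":0,"ax":0,"ay":0,"az":0,"hand":-1},{"dx":32,"dy":-9,"dz":0,"ax":0,"ay":0,"az":0,"hand":-1},{"dx":32,"dy":-9,"dz":0,"ax":0,"ay":0,"az":0,"hand":-1},{"dx":32,"dy":-9,"dz":0,"ax":0,"ay":0,"az":0,"hand":-1},{"dx":32,"dy":-9,"dz":0,"ax":0,"ay":0,"az":0,"hand":-1},{"dx":32,"dy":-9,"dz":0,"ax":0,"ay":0,"az":0,"hand":-1},{"dx":32,"dy":-9,"dz":0,"ax":0,"ay":0,"az":0,"hand":-1},{"dx":32,"dy":-9,"dz":0,"ax":0,"ay":0,"az":0,"hand":-1},{"dx":25,"dy":-7,"dz":0,"ax":0,"ay":0,"az":0,"hand":-1},{"dx":17,"dy":-4,"dz":0,"ax":0,"ay":0,"az":-4,"hand":-1},{"dx":0,"dy":0,"dz":0,"ax":0,"ay":0,"az":-5.4,"hand":-1},{"dx":0,"dy":0,"dz":0,"ax":0,"ay":0,"az":-5.4,"hand":-1},{"dx":0,"dy":0,"dz":0,"ax":0,"ay":0,"az":-5.4,"hand":-1},{"dx":0,"dy":0,"dz":0,"ax":0,"ay":0,"az":0,"hand":-1},{"dx":0,"dy":0,"dz":0,"ax":0,"ay":0,"az":0,"hand":-1}]'
python3 - <<'E'
from h import *
import pickle
st=read_state();s=snapshot("wrist");save(s,"w3.png");pickle.dump((st,s),open("s2.pkl","wb"))
go([499,-232,265],175)
E
```

```text
time: 5.0
tool_pos: [576.8, 212.6, 269.3]
tool_rot: [-1.68, 2.647, -0.001]
contact_force: [1.0, 0.6, -0.8]
gripper_width: 0.155
gripper_force: 59.0
time: 6.67
tool_pos: [499.1, -232.2, 263.6]
tool_rot: [2.118, -2.32, -0.002]
contact_force: [0.0, -0.9, -1.6]
gripper_width: 0.156
gripper_force: 58.9
t 6.72 tcp [ 499.3 -232.2  263.8] shift [-0.1  0.4 -1.2] yang 174.78 az -0.22 zaxis [-1.e-03  3.e-04 -1.e+00] F [ 0.06 -0.17 -1.  ] w 0.157
```

View pics/w3.png

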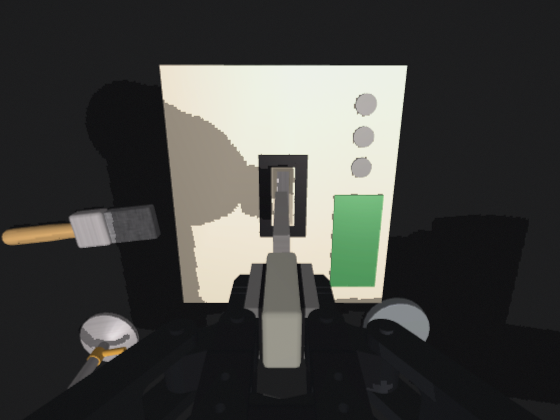

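The wrist view shows the slot frame at (259-308, 154-237) with its opening at about (271-294, 167-226). The blade hangs at u≈283 and lines up with it. Now measuring the frame edges and the blade tip.

```bash
python3 - <<'E'
from h import *
import pickle
st,s=pickle.load(open("s2.pkl","rb"));g=cv2.cvtColor(s["frame"],cv2.COLOR_RGB2GRAY)
m=(g<45).astype(np.uint8)*255;m[:140]=0;m[250:]=0;m[:,:250]=0;m[:,315:]=0
c=max(cv2.findContours(m,0,2)[0],key=cv2.contourArea);print(cv2.boundingRect(c))
c2=cv2.approxPolyDP(c,6,True)[:,0];print(c2.tolist())
w=np.array([onz(s,*q,120,st)[:2] for q in c2]);print(w.round(1))
m=(g>90).astype(np.uint8)*255;m[:40]=0
c=max(cv2.findContours(cv2.morphologyEx(m,3,np.ones((5,5))),0,2)[0],key=cv2.contourArea);q=cv2.approxPolyDP(c,8,True)[:,0];print(q.tolist())
w=np.array([onz(s,*x,120,st)[:2] for x in q]);print(w.round(1).tolist())
W=np.eye(4);W[:3,:3]=R.from_rotvec(st["tool_rot"]).as_matrix();W[:3,3]=st["tool_pos"]
for p in((20,4,96),(20,-4,96),(18,2.5,100),(18,-2.5,100),(20,-4,20),(20,4,20)):print(p,np.round(proj(s,(W@np.append(p,1))[:3],st),1))
for v in(172,176,180,190,215,235,245):print(v,g[v,256:312].tolist())
z=cv2.resize(s["frame"][140:260,230:340],None,fx=5,fy=5,interpolation=cv2.INTER_CUBIC)
cv2.imwrite("pics/w3z.png",z[:,:,::-1])
E
```

```text
(259, 165, 29, 71)
[[287, 165], [259, 166], [261, 235], [272, 230], [269, 168]]
[[ 491.5 -258.8]
 [ 513.7 -260. ]
 [ 518.6 -200.8]
 [ 508.8 -204.5]
 [ 505.9 -257.7]]
[[159, 65], [184, 302], [228, 302], [233, 281], [266, 263], [263, 313], [248, 308], [262, 317], [263, 362], [296, 367], [301, 317], [314, 308], [300, 312], [297, 263], [330, 281], [335, 302], [381, 302], [407, 66]]
[[577.7, -340.4], [595.5, -141.7], [555.7, -138.0], [548.2, -159.1], [517.1, -174.1], [525.2, -123.4], [538.3, -130.0], [526.6, -119.2], [531.3, -67.8], [499.8, -58.8], [490.7, -115.8], [478.2, -124.4], [491.3, -121.3], [490.2, -171.6], [462.3, -151.1], [458.7, -129.0], [417.0, -125.2], [398.3, -323.4]]
(20, 4, 96) [286.6 189.7]
(20, -4, 96) [274.7 189.7]
(18, 2.5, 100) [284.3 190.9]
(18, -2.5, 100) [277.  190.9]
(20, -4, 20) [271.9 233.1]
(20, 4, 20) [289.  233.1]
172 [145, 146, 129, 22, 22, 22, 21, 22, 22, 21, 22, 22, 21, 22, 46, 102, 139, 122, 119, 118, 118, 113, 110, 108, 107, 108, 111, 110, 109, 107, 109, 109, 110, 112, 118, 118, 123, 172, 222, 95, 55, 56, 55, 56, 56, 57, 56, 56, 57, 57, 72, 157, 236, 236
[... 885 characters left out ...]
7, 87, 87, 87, 87, 87, 87, 87, 87, 87, 87, 87, 87, 113, 167, 167, 172, 185, 172, 123, 43, 43, 43, 43, 44, 43, 43, 44, 43, 43, 60, 150, 233, 233, 233, 233, 233]
235 [230, 230, 230, 212, 52, 34, 34, 35, 34, 34, 35, 35, 35, 36, 35, 34, 54, 94, 106, 107, 106, 106, 106, 106, 106, 106, 105, 106, 106, 107, 106, 110, 122, 110, 49, 38, 37, 37, 37, 38, 37, 38, 37, 38, 38, 38, 38, 39, 39, 114, 215, 231, 231, 231, 231, 231]
245 [229, 229, 229, 229, 230, 229, 229, 229, 230, 230, 230, 230, 229, 230, 230, 230, 219, 144, 122, 122, 121, 121, 122, 121, 122, 122, 122, 122, 122, 122, 122, 122, 122, 149, 213, 229, 230, 231, 230, 230, 230, 230, 230, 230, 230, 230, 230, 230, 230, 230, 230, 230, 230, 230, 230, 230]
```

View pics/w3z.png

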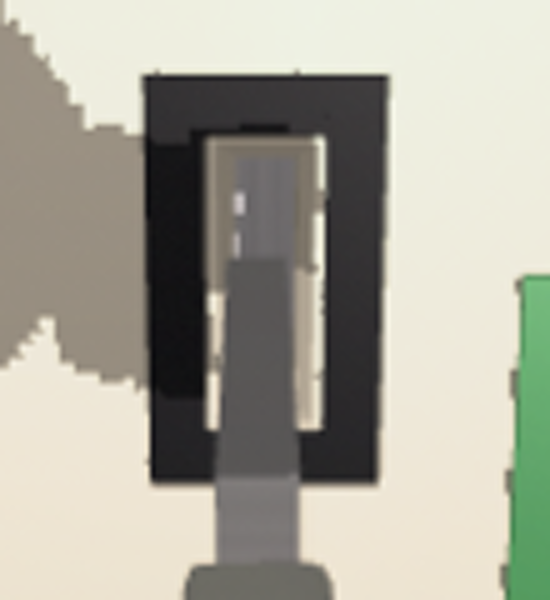

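The zoom gives frame corners at (258.6,155), (307.8,155), (305.6,236.8) and (260.2,236.8). The blade's bottom edge sits at v≈191.6, spanning u 275.6-288.8.

```bash
python3 - <<'E'
from h import *
import pickle
st,s=pickle.load(open("s2.pkl","rb"))
Q=[(258.6,155),(307.8,155),(305.6,236.8),(260.2,236.8)]
w=np.array([onz(s,*q,120,st)[:2] for q in Q]);print(w.round(1),w.mean(0))
e=w[3]-w[0]+w[2]-w[1];print("yaw y",np.degrees(np.arctan2(e[1],e[0])),[np.linalg.norm(w[i]-w[i-1]).round(1) for i in range(4)])
M=R.from_rotvec(st["tool_rot"]).as_matrix()
slot=np.append(w.mean(0),120);print("slot in tool",(M.T@(slot-st["tool_pos"])).round(2))
for u,v,z in((282.2,191.6,96),(281.5,233.5,20)):
    o,d=ray(s,u,v,st);o=M.T@(o-st["tool_pos"]);d=M.T@d;print("blade in tool",(o+d*(z-o[2])/d[2]).round(2),"expect x 20")
E
```

```text
[[ 513.  -268.7]
 [ 474.5 -265.2]
 [ 481.  -195.7]
 [ 519.4 -199.3]] [ 496.99054647 -232.2200185 ]
yaw y 84.68921379169112 [np.float64(69.8), np.float64(38.7), np.float64(69.8), np.float64(38.6)]
slot in tool [  0.22   1.92 143.6 ]
blade in tool [18.66  1.06 96.  ] expect x 20
blade in tool [19.81  0.49 20.  ] expect x 20
```

```bash
python3 -m crank '[{"dx":0.6,"dy":0.8,"dz":10,"ax":0,"ay":0,"az":0,"hand":-1},{"dx":0,"dy":0,"dz":12,"ax":0,"ay":0,"az":0,"hand":-1},{"dx":0,"dy":0,"dz":10,"ax":0,"ay":0,"az":0,"hand":-1},{"dx":0,"dy":0,"dz":0,"ax":0,"ay":0,"az":0,"hand":-1},{"dx":0,"dy":0,"dz":0,"ax":0,"ay":0,"az":0,"hand":-1},{"dx":0,"dy":0,"dz":0,"ax":0,"ay":0,"az":0,"hand":-1}]'
python3 - <<'E'
from h import *
import pickle
st=read_state();s=snapshot("wrist");pickle.dump((st,s),open("s3.pkl","wb"))
z=cv2.resize(s["frame"][150:300,210:350],None,fx=4,fy=4,interpolation=cv2.INTER_CUBIC)
cv2.imwrite("pics/w4z.png",z[:,:,::-1])
go([497,-232.2,220],174.7)
E
```

```text
time: 7.22
tool_pos: [499.3, -232.8, 232.5]
tool_rot: [2.122, -2.317, 0.0]
contact_force: [0.1, -0.7, -0.2]
gripper_width: 0.156
gripper_force: 58.7
t 7.27 tcp [ 499.4 -232.8  232.8] shift [-0.4  2.5 12.8] yang 174.97 az 0.27 zaxis [ 6.e-04 -4.e-04 -1.e+00] F [ 0.66 -0.56 -0.79] w 0.158
```

View pics/w4z.png

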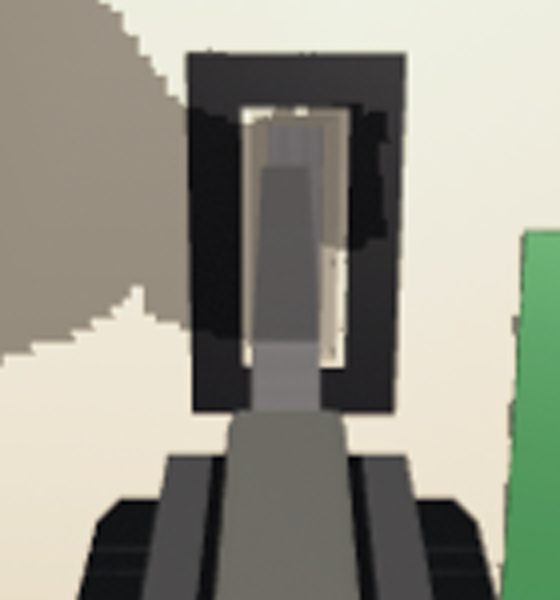

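The frame corners in this crop are (187,53), (406,53), (395,412) and (193,412). The blade tip edge spans x 260-309 at y=167, so it sits slightly left of the slot centre. I'm working out the offset.

```bash
python3 - <<'E'
from h import *
import pickle
st,s=pickle.load(open("s3.pkl","rb"))
M=R.from_rotvec(st["tool_rot"]).as_matrix()
f=lambda x,y:(210+(x+.5)/4-.5,150+(y+.5)/4-.5)
Q=[f(187,53),f(406,53),f(395,412),f(193,412)]
w=np.array([onz(s,*q,120,st) for q in Q]);e=(w[3]-w[0]+w[2]-w[1]);print("yaw",np.degrees(np.arctan2(e[1],e[0])),"slot tool",(M.T@(w.mean(0)-st["tool_pos"])).round(2))
W=np.eye(4);W[:3,:3]=M;W[:3,3]=st["tool_pos"]
for p in((20,-4,96),(20,4,96),(18,0,100)):print(p,np.round(proj(s,(W@np.append(p,1))[:3],st),1))
for x,y,z in((260,167,96),(309,167,96),(250,370,37),(322,370,37)):
    o,d=ray(s,*f(x,y),st);o=M.T@(o-st["tool_pos"]);d=M.T@d;print(f(x,y),"blade tool",(o+d*(z-o[2])/d[2]).round(2))
E
```

```text
yaw 84.71193078069746 slot tool [  0.2    2.03 112.52]
(20, -4, 96) [274.7 189.7]
(20, 4, 96) [286.6 189.7]
(18, 0, 100) [280.6 190.9]
(274.625, 191.375) blade tool [18.82 -4.04 96.  ]
(286.875, 191.375) blade tool [18.82  4.2  96.  ]
(272.125, 242.125) blade tool [ 7.85 -4.39 37.  ]
(290.125, 242.125) blade tool [ 7.85  5.04 37.  ]
```

```bash
python3 -m crank '[{"dx":0.6,"dy":1.9,"dz":4,"ax":0,"ay":0,"az":0.25,"hand":-1},{"dx":0,"dy":0,"dz":4,"ax":0,"ay":0,"az":0,"hand":-1},{"dx":0,"dy":0,"dz":2,"ax":0,"ay":0,"az":0,"hand":-1},{"dx":0,"dy":0,"dz":2,"ax":0,"ay":0,"az":0,"hand":-1},{"dx":0,"dy":0,"dz":2,"ax":0,"ay":0,"az":0,"hand":-1},{"dx":0,"dy":0,"dz":1,"ax":0,"ay":0,"az":0,"hand":-1},{"dx":0,"dy":0,"dz":0,"ax":0,"ay":0,"az":0,"hand":-1},{"dx":0,"dy":0,"dz":0,"ax":0,"ay":0,"az":0,"hand":-1}]'
python3 -c "
from h import *
go([497,-232.2,220],174.7)"
python3 -m crank '[{"dx":0,"dy":0,"dz":1.5,"ax":0,"ay":0,"az":0,"hand":-1},{"dx":0,"dy":0,"dz":1.5,"ax":0,"ay":0,"az":0,"hand":-1},{"dx":0,"dy":0,"dz":1,"ax":0,"ay":0,"az":0,"hand":-1},{"dx":0,"dy":0,"dz":0,"ax":0,"ay":0,"az":0,"hand":-1},{"dx":0,"dy":0,"dz":0,"ax":0,"ay":0,"az":0,"hand":-1}]'
python3 -c "
from h import *
go([497,-232.2,220],174.7)"
```

```text
time: 7.93
tool_pos: [497.1, -233.1, 217.3]
tool_rot: [2.117, -2.321, -0.0]
contact_force: [-0.1, 0.2, -2.3]
gripper_width: 0.156
gripper_force: 58.8
t 7.93 tcp [ 497.1 -233.1  217.3] shift [-0.9  0.2 -2.7] yang 174.72 az 0.02 zaxis [-1.e-04 -0.e+00 -1.e+00] F [-0.06  0.23 -2.34] w 0.156
time: 8.35
tool_pos: [497.1, -233.1, 213.2]
tool_rot: [2.117, -2.321, -0.0]
contact_force: [0.3, 0.4, -1.9]
gripper_width: 0.159
gripper_force: 58.8
t 8.35 tcp [ 497.1 -233.1  213.2] shift [-0.9  0.2 -6.8] yang 174.72 az 0.02 zaxis [-2.e-04  0.e+00 -1.e+00] F [ 0.3   0.35 -1.91] w 0.159
```

The tip is in the slot with no side load, so I'm continuing down.

```bash
python3 -m crank '[{"dx":0,"dy":0,"dz":2,"ax":0,"ay":0,"az":0,"hand":-1},{"dx":0,"dy":0,"dz":2,"ax":0,"ay":0,"az":0,"hand":-1},{"dx":0,"dy":0,"dz":2,"ax":0,"ay":0,"az":0,"hand":-1},{"dx":0,"dy":0,"dz":2,"ax":0,"ay":0,"az":0,"hand":-1},{"dx":0,"dy":0,"dz":0,"ax":0,"ay":0,"az":0,"hand":-1},{"dx":0,"dy":0,"dz":0,"ax":0,"ay":0,"az":0,"hand":-1}]' && python3 -m crank '[{"dx":0,"dy":0,"dz":2,"ax":0,"ay":0,"az":0,"hand":-1},{"dx":0,"dy":0,"dz":2,"ax":0,"ay":0,"az":0,"hand":-1},{"dx":0,"dy":0,"dz":2,"ax":0,"ay":0,"az":0,"hand":-1},{"dx":0,"dy":0,"dz":2,"ax":0,"ay":0,"az":0,"hand":-1},{"dx":0,"dy":0,"dz":2,"ax":0,"ay":0,"az":0,"hand":-1},{"dx":0,"dy":0,"dz":0,"ax":0,"ay":0,"az":0,"hand":-1},{"dx":0,"dy":0,"dz":0,"ax":0,"ay":0,"az":0,"hand":-1}]'
```

```text
time: 8.85
tool_pos: [497.0, -233.1, 205.1]
tool_rot: [2.117, -2.321, -0.0]
contact_force: [-0.3, -0.4, -1.8]
gripper_width: 0.156
gripper_force: 58.8
time: 9.43
tool_pos: [497.0, -233.1, 195.1]
tool_rot: [2.117, -2.321, -0.0]
contact_force: [0.0, 1.0, -1.7]
gripper_width: 0.154
gripper_force: 58.8
```

```bash
python3 -m crank '[{"dx":0,"dy":0,"dz":2,"ax":0,"ay":0,"az":0,"hand":-1},{"dx":0,"dy":0,"dz":2,"ax":0,"ay":0,"az":0,"hand":-1},{"dx":0,"dy":0,"dz":2,"ax":0,"ay":0,"az":0,"hand":-1},{"dx":0,"dy":0,"dz":2,"ax":0,"ay":0,"az":0,"hand":-1},{"dx":0,"dy":0,"dz":0,"ax":0,"ay":0,"az":0,"hand":-1},{"dx":0,"dy":0,"dz":0,"ax":0,"ay":0,"az":0,"hand":-1}]' | egrep 'pos|contact'; for i in 1; do python3 -m crank '[{"dx":0,"dy":0,"dz":1,"ax":0,"ay":0,"az":0,"hand":-1},{"dx":0,"dy":0,"dz":1,"ax":0,"ay":0,"az":0,"hand":-1},{"dx":0,"dy":0,"dz":0,"ax":0,"ay":0,"az":0,"hand":-1},{"dx":0,"dy":0,"dz":0,"ax":0,"ay":0,"az":0,"hand":-1}]' | egrep 'pos|contact'; done;  python3 -m crank '[{"dx":0,"dy":0,"dz":1,"ax":0,"ay":0,"az":0,"hand":-1},{"dx":0,"dy":0,"dz":1,"ax":0,"ay":0,"az":0,"hand":-1},{"dx":0,"dy":0,"dz":0,"ax":0,"ay":0,"az":0,"hand":-1},{"dx":0,"dy":0,"dz":0,"ax":0,"ay":0,"az":0,"hand":-1}]' | egrep 'pos|contact'
```

```text
tool_pos: [497.0, -233.1, 187.1]
contact_force: [-0.0, 0.5, -1.1]
tool_pos: [497.1, -233.1, 185.3]
contact_force: [-0.6, -0.6, -1.4]
tool_pos: [497.1, -233.1, 183.2]
contact_force: [-0.2, 0.8, -1.8]
```

```bash
python3 -m crank '[{"dx":0,"dy":0,"dz":1,"ax":0,"ay":0,"az":0,"hand":-1},{"dx":0,"dy":0,"dz":1,"ax":0,"ay":0,"az":0,"hand":-1},{"dx":0,"dy":0,"dz":0,"ax":0,"ay":0,"az":0,"hand":-1},{"dx":0,"dy":0,"dz":0,"ax":0,"ay":0,"az":0,"hand":-1}]' | egrep 'pos|contact';  python3 -m crank '[{"dx":0,"dy":0,"dz":1,"ax":0,"ay":0,"az":0,"hand":-1},{"dx":0,"dy":0,"dz":1,"ax":0,"ay":0,"az":0,"hand":-1},{"dx":0,"dy":0,"dz":0,"ax":0,"ay":0,"az":0,"hand":-1},{"dx":0,"dy":0,"dz":0,"ax":0,"ay":0,"az":0,"hand":-1}]' | egrep 'pos|contact'
```

```text
tool_pos: [497.1, -233.1, 181.2]
contact_force: [0.5, -0.7, -1.0]
tool_pos: [497.1, -233.1, 179.2]
contact_force: [-0.7, 1.2, -1.1]
```

```bash
python3 -m crank '[{"dx":0,"dy":0,"dz":1,"ax":0,"ay":0,"az":0,"hand":-1},{"dx":0,"dy":0,"dz":1,"ax":0,"ay":0,"az":0,"hand":-1},{"dx":0,"dy":0,"dz":0,"ax":0,"ay":0,"az":0,"hand":-1},{"dx":0,"dy":0,"dz":0,"ax":0,"ay":0,"az":0,"hand":-1}]' | egrep 'pos|contact';  python3 -m crank '[{"dx":0,"dy":0,"dz":1,"ax":0,"ay":0,"az":0,"hand":-1},{"dx":0,"dy":0,"dz":1,"ax":0,"ay":0,"az":0,"hand":-1},{"dx":0,"dy":0,"dz":0,"ax":0,"ay":0,"az":0,"hand":-1},{"dx":0,"dy":0,"dz":0,"ax":0,"ay":0,"az":0,"hand":-1}]' | egrep 'pos|contact'
```

```text
tool_pos: [497.1, -233.1, 177.2]
contact_force: [-0.7, -0.5, -0.7]
tool_pos: [497.3, -233.2, 175.5]
contact_force: [-0.9, -0.3, 2.0]
```

Contact found. I'm pressing on in small steps.

```bash
python3 -m crank '[{"dx":0,"dy":0,"dz":1,"ax":0,"ay":0,"az":0,"hand":-1},{"dx":0,"dy":0,"dz":1,"ax":0,"ay":0,"az":0,"hand":-1},{"dx":0,"dy":0,"dz":0,"ax":0,"ay":0,"az":0,"hand":-1},{"dx":0,"dy":0,"dz":0,"ax":0,"ay":0,"az":0,"hand":-1}]' | egrep 'pos|contact';  python3 -m crank '[{"dx":0,"dy":0,"dz":1,"ax":0,"ay":0,"az":0,"hand":-1},{"dx":0,"dy":0,"dz":1,"ax":0,"ay":0,"az":0,"hand":-1},{"dx":0,"dy":0,"dz":0,"ax":0,"ay":0,"az":0,"hand":-1},{"dx":0,"dy":0,"dz":0,"ax":0,"ay":0,"az":0,"hand":-1},{"dx":0,"dy":0,"dz":0,"ax":0,"ay":0,"az":0,"hand":-1}]' | egrep 'pos|contact'
```

```text
tool_pos: [497.3, -233.2, 173.5]
contact_force: [-0.7, 0.5, 3.5]
tool_pos: [497.3, -233.2, 171.5]
contact_force: [-0.3, 0.4, 5.4]
```

```bash
python3 -m crank '[{"dx":0,"dy":0,"dz":0.8,"ax":0,"ay":0,"az":0,"hand":-1},{"dx":0,"dy":0,"dz":0.8,"ax":0,"ay":0,"az":0,"hand":-1},{"dx":0,"dy":0,"dz":0,"ax":0,"ay":0,"az":0,"hand":-1},{"dx":0,"dy":0,"dz":0,"ax":0,"ay":0,"az":0,"hand":-1}]'; for i in 1 2 3 4; do python3 -m crank '[{"dx":0,"dy":0,"dz":0,"ax":0,"ay":0,"az":0,"hand":-1},{"dx":0,"dy":0,"dz":0,"ax":0,"ay":0,"az":0,"hand":-1}]' | egrep 'pos|contact'; done
python3 - <<'E'
from h import *
a=snapshot("side");b=snapshot("wrist")
f=np.hstack([cv2.resize(a["frame"][100:310,200:400],(400,420)),cv2.resize(b["frame"],(400,300))[:420] if 0 else cv2.copyMakeBorder(cv2.resize(b["frame"],(400,300)),0,120,0,0,0)])
cv2.imwrite("pics/end.png",f[:,:,::-1])
E
```

```text
time: 13.02
tool_pos: [497.3, -233.2, 170.0]
tool_rot: [-2.117, 2.321, -0.001]
contact_force: [-0.5, 0.4, 6.3]
gripper_width: 0.154
gripper_force: 59.9
tool_pos: [497.3, -233.2, 170.0]
contact_force: [-0.8, -0.7, 6.3]
tool_pos: [497.3, -233.2, 170.0]
contact_force: [0.1, 0.3, 6.0]
tool_pos: [497.3, -233.2, 170.0]
contact_force: [-0.5, 1.1, 7.4]
tool_pos: [497.3, -233.2, 170.1]
contact_force: [-1.3, 1.0, 6.0]
```

View pics/end.png

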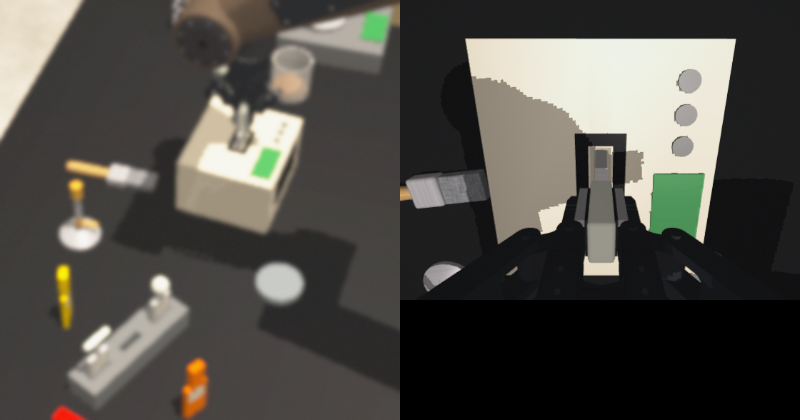

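The picture shows the paddle upright in the slot, its rack pocket empty and the two neighbours still in place. The net push is about 7.8 N, so the stop is about 6.8 mm in.

```bash
python3 -c "
from plant import job_done
print(job_done())"
```

```text
the job is handed in; nothing more can be done
None
```

The job is handed in at about 14 s: the tab-grip paddle is still gripped upright in the photometer slot, holding the stop about halfway in (roughly 6.8 mm, judged from a net push of about 7.8 N); the last picture shows the other two paddles still in the rack.

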